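# Vent a leak-test nest through its lock-nut bleed valve

## Task

The leak-tested fitting in its nest still holds air and must be vented. On its bleed valve, unscrew the small round knurled lock nut that shrouds the valve pin (turn it clockwise seen from above, so that it runs down the stem) all the way to its stop, without crushing it, then push the freed pin straight down, gently but fully home, hold it there for about two seconds, and let it spring back up. Leave the nut unscrewed, keep off the plugged fitting in the other nest, and do not disturb the parts lying around.

Things in the scene. Friction and masses are not known exactly. Their poses are not given: they have to be found in the camera images.
- valve_nest: Fixed aluminium nest block, 90 x 80 mm, 35 mm high, holding an upright steel hex fitting (27 mm across flats, flared mouth 23 mm across, top 65 mm above the bench), out of whose middle the bleed valve stands up along the block's vertical z axis. Origin: centre of the block's underside, on the bench.
- mouth (a point): Centre of that fitting's mouth, on the valve's vertical axis, 65 mm above the bench. Valve from below: dark steel stem 9 mm across; knurled round steel lock nut 16 mm across, 14 mm high, 10 mm bore; steel pin with a flat 7 mm button in the bore. How deep it is screwed in varies, unreported: nut's underside 103 +-7 mm above the bench at joint nut = 0, pin tip 10.5 mm above that, not moved by the nut.
- nut (a joint): Turn of the lock nut, rad: 0 screwed fully up (its rim 3.5 mm above the pin's tip, so the pin cannot be reached), growing clockwise seen from above to 3.4 at its rigid lower stop, the tip then 5 mm proud. Starts at 0 to 0.6. Its steep thread carries it down 2.5 mm per rad. Friction about 0.12 N m; stays where left; rigid sideways. Over 80 N per finger crushes its thin wall.
- pin (a joint): How far the pin is pressed down, m: 0 up, 0.0035 fully home on a rigid stop. Its spring takes about 2 N to start and 4.5 N at the stop. Over 16 N on the tip bends it.
- plug_nest: Second, fixed nest block of the same size with the same fitting, but with a plain hexagonal blanking plug (hex head 15 mm across flats, domed top, about 114 mm above the bench) instead of a valve. Not to be touched. Origin: centre of the block's underside.
- loose_fitting: Bystander: loose steel hex fitting standing on the bench, 31 mm wide, 30 mm high; origin under its centre.
- spanner: Bystander: steel spanner lying flat, 150 mm long; origin near its middle.
- cap_pot: Bystander: grey plastic pot, 60 mm across, 45 mm high; origin under its centre.

How it is judged (in metres and radians):
On the way, in this order (a step that is already met when the one before it is completed fails the run):
1. the lock nut is unscrewed to (near) its stop (value of joint nut above 3.1 rad), for 0.2 s.
2. the freed pin is held fully down (value of joint pin above 0.003 m and value of joint nut above 2.9 rad), for 1.4 s.
At the end, for the whole second after the job is handed in: The nut, once unscrewed beyond 3.1 rad, is still beyond 2.9 (stop 3.4); the pin was held 3 mm or more down for 1.4 s and is back up within 0.6 mm with nothing touching it; loose fitting, spanner and pot are within 15 mm of where they lay, fitting and pot upright (value of joint nut above 2.9 rad and value of joint pin below 0.0006 m and contact force between anything else and pin below 0.3 N and distance of each of loose_fitting, spanner, cap_pot from where it was at the start of the episode below 0.015 m and angle between each of loose_fitting, cap_pot's own z axis and vertical below 0.15 rad).
It fails at once if the valve pin is loaded with more than 16 N (contact force between anything else and pin above 16 N).
It fails at once if the thin-walled lock nut is crushed: more than 80 N per finger, both fingers together over 170 N (contact force between the fingers and nut above 170 N).
It fails at once if the plugged nest is touched (contact force between anything else and plug_nest above 2 N).
It fails at once if a bystander (loose fitting, spanner or pot) is moved more than 15 mm (distance of any of loose_fitting, spanner, cap_pot from where it was at the start of the episode above 0.015 m).
It also fails if it takes over 72 s, if anything falls off the work surface, if the arm or the gripper's body presses on something with over 40 N, if the wrist force passes 120 N, or if a joint passes its speed limit or range.

## Robot

A 6-joint arm with a two-finger parallel gripper is mounted at the origin on the work surface. World frame = base frame: x ahead of the robot, y to its left, z up, the work surface at z = 0. Lengths are in mm, angles in rad, forces in N, time in s.
With the tool pointing down it reaches from about 325 to 750 mm from the base axis. Payload 7.6 kg.
Tool frame: the origin (TCP) lies on the centre line of the jaws, within the pads' length; the fingertips stand 11 mm ahead of it and the grasp point (between the pads) lies 8 mm behind it (finger_overhang is the distance from the TCP to the fingertips, in mm); z points along the fingers, y is the direction in which the jaws open and shut (so a half turn about z gives the same grasp; the last joint's range is limited). The gripper opens to 85 mm and grips with 20 to 120 N. Pads are 22 mm wide; open, the fingers measure 114 mm over their backs; the gripper's body (76 mm by 85 mm) begins 54 mm behind the grasp point. The pads swing forward as they close: fully open they stand 13 mm farther back than shut.
Start: joints at [-0.07, 0.052, 1.401, -0, 1.689, -0.07], TCP at [525.019, 0.022, 242.323] pointing down, gripper open.
Joint ranges: [-2.9, 2.9], [-0.91, 2.17], [0.12, 2.37], [-1.06, 4.2], [0.26, 2.73], [-2.93, 2.93]. Speed limits (rad/s): [2.57, 2.57, 3.01, 3.14, 3.14, 3.14].

## Interface

Orientations are given as [roll, pitch, yaw] about the fixed x, y, z axes, in that order (R = Rz(yaw) Ry(pitch) Rx(roll)).
In Python, from bench import observe, read_camera, job_done, finger_overhang gives the robot as it stands. The module is installed in compiled form; this text tells all that it offers.
- The arm moves only by the tool jog_arm, never from a script. Its argument "rows" is a list of rows, each an object with "offset": the shift along the tool's x, y, z in cm, a list of three; "turn": the turn, a rotation vector about the tool's x, y, z in rad, a list of three; "jaw": the gripper's target within -1 to 1 (shut at 1, half-way at 0, fully open at -1). A call has 1 to 5 rows; each row is the pose to reach, as a shift and turn from the pose commanded when the call began, along the tool's axes at that moment; what a row does not reach only later rows make up. A row lasts 1/12 s, in which the tool goes at most 41.7 mm and 7.16 degrees, less where a joint would pass 70% of its speed; a pose out of reach is approached as far as the arm can. A call with a gripper value outside its range is refused whole. The fingers move at their own pace and stop on an object; the grip force is fixed at half the most. Time passes only in rows, so rows that repeat a pose let the fingers close. It gives the time, the measured TCP pose, the force and the opening at its end, in the units of the state.
- observe(): the state, without advancing time (a new reading comes with each control period).
- read_camera(name): name is "scene" or "side" or "wrist"; returns a dict with "frame" (400x640x3 uint8, blue, green, red), "mtx" (3x3 intrinsics, pixels), "dist_coeffs" ([k1, k2, p1, p2, k3] as OpenCV has them; the pictures are not rectified), "rvec" (rotation vector, rad) and "tvec" (3), from world to camera coordinates, as OpenCV has them; the wrist camera has in their place "T_tool_cam" (4x4, takes a point from camera to tool coordinates, whose origin is the TCP and whose axes are the flange's). Camera axes: x right, y down, z forward; pixel columns grow to the right and rows downward; lengths in mm; the calibration is good to about 2 mm. A picture is of the moment at which its call begins: read the wrist's pose just before it. There is no depth.
- job_done(): hands the job in, once; it reports no verdict.
The state is a dict: "t": time; "joint_positions": joint angles; "joint_velocities": joint speeds; "effort": joint torques, N m; "tool_pos": TCP position; "eef_rot": TCP orientation; "wrist_force": force on the tool from outside, world axes, zero at the start; "ft_torque": the same for the moment, N m; "width": opening from 0.0 (shut) to 1.0 (fully open).
Only numpy, scipy, OpenCV 4.12 (cv2) and the standard library are available. Lean on these libraries where they do the work, as an engineer would, in place of code of your own. Each camera call takes 0.05 s, during which the arm holds its last target.

## Working session

There is one attempt and no reset: what is moved stays moved. The work goes in short steps, Python scripts to look and compute and a tool call to move; the robot and the scene stay as the last step left them, time stands still between calls to the robot, and variables do not carry over. Pictures are saved under pics/ and viewed, and the job is handed in when it is done.

Besides the shell and the picture viewer there is one more tool, called after ">>>" as name(argument=value, ...) on one line, values as JSON. jog_arm: Moves the arm, as the interface text tells. Its arguments: {"type":"object","properties":{"rows":{"type":"array","items":{"type":"object","properties":{"offset":{"type":"array","items":{"type":"number"}},"turn":{"type":"array","items":{"type":"number"}},"jaw":{"type":"number"}}}}},"required":["rows"]}

```bash
mkdir -p pics; python3 - <<'E'
from bench import *
import cv2
s=observe(); print(s); print(finger_overhang if not callable(finger_overhang) else finger_overhang())
for n in ["scene","side","wrist"]:
    c=read_camera(n); cv2.imwrite(f"pics/{n}0.png",c["frame"])
    print(n,{k:(v.tolist() if hasattr(v,'tolist') else v) for k,v in c.items() if k!="frame"})
E
```

```text
{'t': 0.0, 'joint_positions': array([-7.02889219e-02,  5.28421096e-02,  1.40171961e+00, -1.51556082e-05,
        1.68859734e+00, -7.02798494e-02]), 'joint_velocities': array([-0.00076233,  0.0014309 , -0.00036577,  0.00028821, -0.00016363,
       -0.00075023]), 'effort': array([ 8.02730119e-04, -3.81666934e+01, -3.60182977e+01,  8.43031398e-05,
        6.19437444e-03, -2.66336252e-05]), 'tool_pos': array([5.24719208e+02, 4.44711717e-02, 2.41472201e+02]), 'eef_rot': array([-3.14002906e+00, -9.49798944e-05,  1.57078541e+00]), 'wrist_force': array([0.02676417, 0.65344134, 0.59273556]), 'ft_torque': array([-0.04249911,  0.01235722, -0.04953132]), 'width': 0.9995992265269105}
11.0
scene {'mtx': [[513.3773157340553, 0.0, 324.74976531648554], [0.0, 513.3773157340553, 208.00724465584378], [0.0, 0.0, 1.0]], 'dist_coeffs': [0.05408128485303556, 0.0, 0.0, 0.0, 0.0], 'rvec': [2.1405763400141193, 0.6101448393958713, -0.2745313206090718], 'tvec': [-515.7352323155801, -117.70544657215082, 1141.1071440702083]}
side {'mtx': [[448.5979433089538, 0.0, 321.65993398240636], [0.0, 448.5979433089538, 198.33463540566768], [0.0, 0.0, 1.0]], 'dist_coeffs': [-0.009931606150112675, 0.0, 0.0, 0.0, 0.0], 'rvec': [2.1901781195271792, -0.467068642602102, 0.20680476620585642], 'tvec': [-548.2352942589606, 233.20340967789514, 687.4424040411503]}
wrist {'mtx': [[317.1520340841204, 0.0, 317.90031939436494], [0.0, 317.1520340841204, 198.05260949013964], [0.0, 0.0, 1.0]], 'dist_coeffs': [-0.05737595349274772, 0.0, 0.0, 0.0, 0.0], 'T_tool_cam': [[0.0016844451066916873, -0.9458781751141577, -0.3245175503534331, 84.7772982629746], [0.9999975297661745, 0.0011226608312887654, 0.0019183571633301184, -0.30483778266865436], [-0.0014502090300202947, -0.32451998008654, 0.9458777296344387, -132.48003690816319], [0.0, 0.0, 0.0, 1.0]]}
```

View pics/scene0.png

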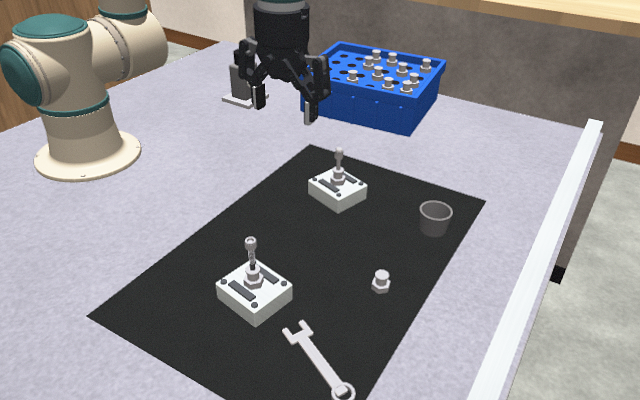

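View pics/side0.png

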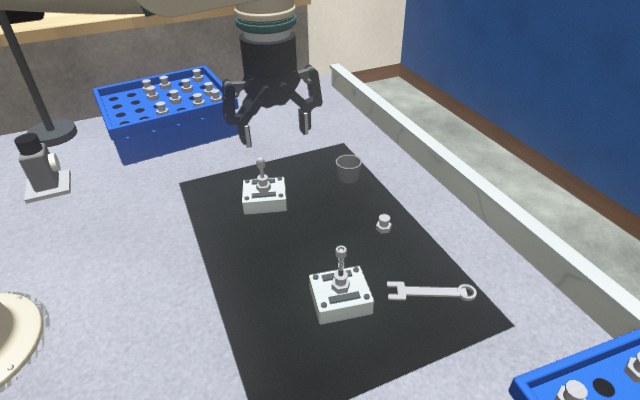

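View pics/wrist0.png

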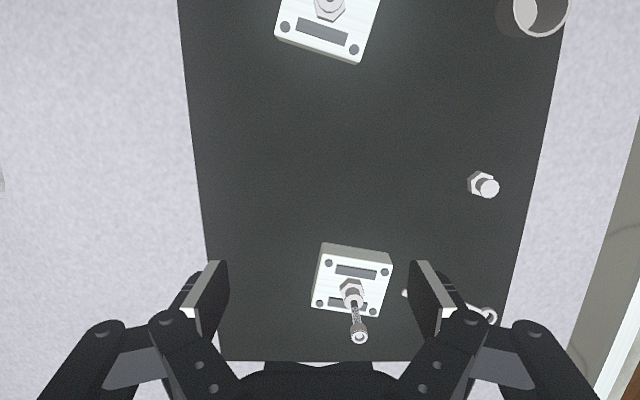

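The near nest is the valve: its nut is at about scene (250,243), side (341,250) and wrist (359,336). The far nest, at scene (339,150), carries the plug. I'll zoom in next to measure.

```bash
python3 - <<'E'
import cv2,numpy as np
a=cv2.imread("pics/scene0.png")[225:330,205:305]; b=cv2.imread("pics/side0.png")[235:330,300:390]; c=cv2.imread("pics/wrist0.png")[235:350,300:400]
ims=[cv2.resize(x,(390,500),interpolation=cv2.INTER_NEAREST) for x in(a,b)]
cv2.imwrite("pics/z0.png",np.hstack(ims))
E
```

```text
(no output)
```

View pics/z0.png

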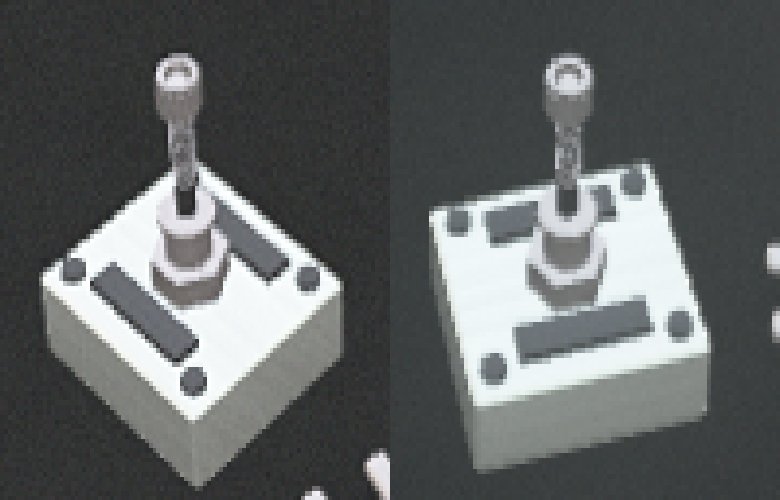

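Zoomed: the rim centre is at scene (250.6,240.1) and side (341.3,248.7), and the mouth is at scene (252.9,268) and side (341,275). Next I triangulate these and locate the other objects.

```bash
cat > h.py <<'E'
import numpy as np, cv2
from scipy.spatial.transform import Rotation as R
def ray(c,px,pose=None):
    K=np.array(c["mtx"]);d=np.array(c["dist_coeffs"])
    u=cv2.undistortPoints(np.array([[px]],float),K,d)[0,0]; v=np.array([u[0],u[1],1.])
    if "rvec" in c:
        Rm=cv2.Rodrigues(np.array(c["rvec"],float))[0]; t=np.array(c["tvec"],float).ravel()
        return -Rm.T@t, Rm.T@v/np.linalg.norm(v)
    T=np.array(c["T_tool_cam"]); Rt=R.from_euler("xyz",pose["eef_rot"]).as_matrix()
    o=Rt@T[:3,3]+pose["tool_pos"]; w=Rt@T[:3,:3]@v
    return o,w/np.linalg.norm(w)
def plane(r,z): o,d=r; return o+d*(z-o[2])/d[2]
def tri(rs):
    A=np.zeros((3,3));b=np.zeros(3)
    for o,d in rs:
        P=np.eye(3)-np.outer(d,d);A+=P;b+=P@o
    x=np.linalg.solve(A,b); return x,[np.linalg.norm((np.eye(3)-np.outer(d,d))@(x-o)) for o,d in rs]
def proj(c,X,pose=None):
    if "rvec" in c: return cv2.projectPoints(np.array([X],float),np.array(c["rvec"],float),np.array(c["tvec"],float),np.array(c["mtx"]),np.array(c["dist_coeffs"]))[0][0,0]
    T=np.array(c["T_tool_cam"]); Rt=R.from_euler("xyz",pose["eef_rot"]).as_matrix()
    Xt=Rt.T@(np.array(X)-pose["tool_pos"]); Xc=T[:3,:3].T@(Xt-T[:3,3])
    return cv2.projectPoints(np.array([Xc]),np.zeros(3),np.zeros(3),np.array(c["mtx"]),np.array(c["dist_coeffs"]))[0][0,0]
E
python3 - <<'E'
from h import *; from bench import *
p=observe();c=read_camera("scene");s=read_camera("side");w=read_camera("wrist")
print("rim",tri([ray(c,(250.1,239.6)),ray(s,(340.8,248.2))]))
print("rim3",tri([ray(c,(250.1,239.6)),ray(s,(340.8,248.2)),ray(w,(359,338),p)]))
print("mouth",plane(ray(c,(252.4,268)),65),plane(ray(s,(340.6,275)),65),tri([ray(c,(252.4,268)),ray(s,(340.6,275))]))
print("plug",plane(ray(c,(339,150)),114),plane(ray(s,(261,160)),114))
print("pot",plane(ray(c,(436,208)),45),"fit",plane(ray(c,(381,275)),30),"span",plane(ray(c,(297,335)),3),plane(ray(c,(343,393)),3))
E
```

```text
rim (array([ 566.09326007, -151.17749612,  121.78300971]), [np.float64(0.2734257470267565), np.float64(0.2734257470267591)])
rim3 (array([ 566.23725333, -150.94800381,  121.5652004 ]), [np.float64(0.4078280446360784), np.float64(0.25580660099383), np.float64(0.31151579357109993)])
mouth [ 565.31498294 -150.52820182   65.        ] [ 565.49083065 -152.85082722   65.        ] (array([ 565.71526532, -151.67991461,   64.99268576]), [np.float64(0.9003832252733267), np.float64(0.900383225273237)])
plug [540.3470301  149.59018149 114.        ] [533.49870615 146.69372636 114.        ]
pot [735.1643863  170.30722794  45.        ] fit [721.73616772 -25.81020934  30.        ] span [ 662.76352218 -177.4725072     3.        ] [ 766.00463373 -224.0777977     3.        ]
```

>>> jog_arm(rows=[{"offset": [-15.1,4.1,4.5],"turn": [0,0,-0.6],"jaw": -1},{"offset": [-15.1,4.1,4.5],"turn": [0,0,-0.6],"jaw": -1},{"offset": [-15.1,4.1,4.5],"turn": [0,0,-0.6],"jaw": -1},{"offset": [-15.1,4.1,4.5],"turn": [0,0,-0.6],"jaw": -1},{"offset": [-15.1,4.1,4.5],"turn": [0,0,-0.6],"jaw": -1}])

```text
t: 0.72
tool_pos: [565.4, -156.4, 193.6]
eef_rot: [-3.138, -0.002, 2.172]
wrist_force: [-0.3, -1.0, -0.7]
width: 0.999
```

>>> jog_arm(rows=[{"offset": [0,0,0],"turn": [0,0,-0.6],"jaw": -1},{"offset": [0,0,0],"turn": [0,0,-0.6],"jaw": -1},{"offset": [0,0,0],"turn": [0,0,-0.6],"jaw": -1},{"offset": [0,0,0],"turn": [0,0,-0.6],"jaw": -1},{"offset": [0,0,0],"turn": [0,0,-0.6],"jaw": -1}])

```text
t: 1.13
tool_pos: [566.0, -151.0, 197.1]
eef_rot: [3.142, -0.0, 2.777]
wrist_force: [-0.0, 0.5, -0.2]
width: 0.996
```

>>> jog_arm(rows=[{"offset": [0,0,0],"turn": [0,0,-0.45],"jaw": -1},{"offset": [0,0,0],"turn": [0,0,-0.45],"jaw": -1},{"offset": [0,0,0],"turn": [0,0,-0.45],"jaw": -1},{"offset": [0,0,0],"turn": [0,0,-0.45],"jaw": -1},{"offset": [0,0,0],"turn": [0,0,-0.45],"jaw": -1}])

```text
t: 1.55
tool_pos: [566.0, -151.0, 197.2]
eef_rot: [3.141, -0.0, -3.06]
wrist_force: [-1.2, -0.4, 0.2]
width: 0.997
```

```bash
python3 - <<'E'
from h import *; from bench import *
p=observe();w=read_camera("wrist");print(p)
cv2.imwrite("pics/w1.png",w["frame"])
print(proj(w,(566.2,-151,121.6),p))
E
```

```text
{'t': 1.55, 'joint_positions': array([-3.23694573e-01,  2.40263309e-01,  1.28318029e+00,  3.33729199e-05,
        1.61839236e+00, -1.97628949e+00]), 'joint_velocities': array([-9.63422715e-05,  2.54044534e-04, -4.03593472e-04, -6.24388410e-04,
       -1.65993141e-03,  1.39006945e-01]), 'effort': array([ 2.69979311e-03, -4.53922820e+01, -3.57195210e+01, -1.11098525e-04,
        8.57562336e-04, -1.18317895e+00]), 'tool_pos': array([ 565.97474381, -150.95078028,  197.17010465]), 'eef_rot': array([ 3.14146605e+00, -2.10418445e-04, -3.05979247e+00]), 'wrist_force': array([-1.22056729, -0.4096834 ,  0.20300753]), 'ft_torque': array([-0.03574355,  0.0193756 , -0.01893271]), 'width': 0.9974453058617443}
[316.02484532 214.64586962]
```

View pics/w1.png

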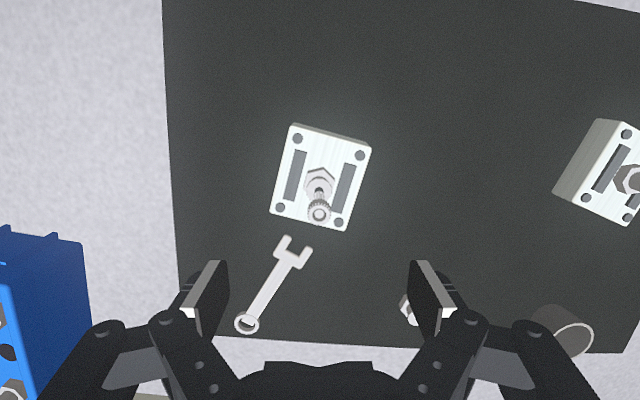

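The wrist view shows the nut rim near (319,213), against a prediction of (316,214.6). That is a residual of about 2 mm, so I'll measure it more finely.

```bash
python3 - <<'E'
from h import *; from bench import *
w=cv2.imread("pics/w1.png"); z=cv2.resize(w[155:235,280:360],(640,640),interpolation=cv2.INTER_CUBIC)
cv2.imwrite("pics/w1z.png",z[:600])
E
```

```text
(no output)
```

View pics/w1z.png

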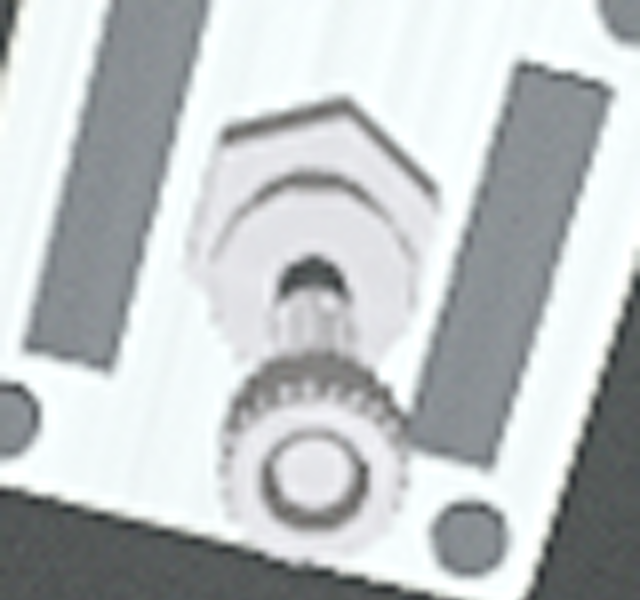

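The bore centre is at about wrist (319.0,214.8). I'll refine the first wrist image too and solve with all views.

```bash
python3 - <<'E'
import cv2,numpy as np
w=cv2.imread("pics/wrist0.png"); z=cv2.resize(w[275:350,320:395],(600,600),interpolation=cv2.INTER_CUBIC)
cv2.imwrite("pics/w0z.png",z)
w=cv2.imread("pics/w1.png"); z=cv2.resize(w[240:345,170:470],(800,280),interpolation=cv2.INTER_CUBIC)
cv2.imwrite("pics/w1p.png",z)
E
```

```text
(no output)
```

View pics/w0z.png

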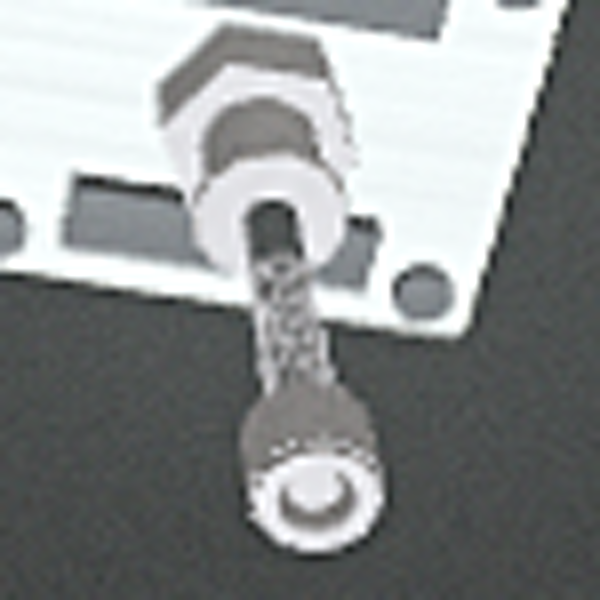

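View pics/w1p.png

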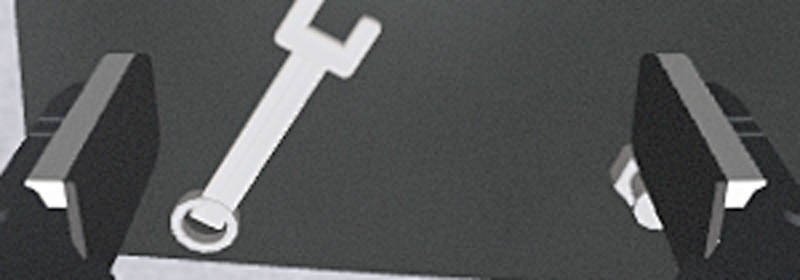

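```bash
python3 - <<'E'
from h import *; from bench import *
p=observe();w=read_camera("wrist");c=read_camera("scene");s=read_camera("side")
p0=dict(tool_pos=np.array([524.72,.0445,241.47]),eef_rot=np.array([-3.14003,-9.5e-5,1.570785]))
p1=dict(tool_pos=np.array([ 565.975,-150.95,197.17]),eef_rot=np.array([3.141466,-2.1e-4,-3.0598]))
a=ray(w,(359.1,336.8),p0);b=ray(w,(319.0,214.8),p1);C=ray(c,(250.1,239.6));S=ray(s,(340.8,248.2))
for n,rs in dict(w01=[a,b],all=[a,b,C,S],cs=[C,S]).items(): x,e=tri(rs);print(n,x.round(2),np.round(e,2))
for n,r in dict(a=a,b=b,C=C,S=S).items(): print(n,plane(r,121.5).round(2))
print("mouth w1",plane(ray(w,(318.8,187.6),p1),65), "mouth w0",plane(ray(w,(353.2,300.5),p0),65))
E
```

```text
w01 [ 566.54 -149.09  122.58] [0.76 0.76]
all [ 566.46 -150.1   121.32] [1.04 1.24 1.14 0.2 ]
cs [ 566.09 -151.18  121.78] [0.27 0.27]
a [ 567.44 -150.51  121.5 ]
b [ 566.18 -148.89  121.5 ]
C [ 566.02 -151.29  121.5 ]
S [ 566.3  -150.54  121.5 ]
mouth w1 [ 563.46451335 -149.11931927   65.        ] mouth w0 [ 567.13883888 -148.97158193   65.        ]
```

>>> jog_arm(rows=[{"offset": [0,0.15,4.5],"turn": [0,0,0],"jaw": -0.2},{"offset": [0,0.15,4.5],"turn": [0,0,0],"jaw": -0.2},{"offset": [0,0.15,4.5],"turn": [0,0,0],"jaw": -0.2},{"offset": [0,0.15,4.5],"turn": [0,0,0],"jaw": -0.2},{"offset": [0,0.15,4.5],"turn": [0,0,0],"jaw": -0.2}])

```text
t: 2.17
tool_pos: [566.7, -149.7, 154.5]
eef_rot: [-3.14, 0.003, -3.063]
wrist_force: [-0.4, 0.9, 0.1]
width: 0.599
```

```bash
python3 - <<'E'
from h import *; from bench import *
p=observe();w=read_camera("wrist");print(p["tool_pos"],p["eef_rot"],p["width"],p["wrist_force"])
for q in ((566.2,-149.5,121.6),tuple(p["tool_pos"])): print(proj(w,q,p))
z=cv2.resize(w["frame"][200:350,170:470],(800,400),interpolation=cv2.INTER_CUBIC); cv2.imwrite("pics/w2.png",z)
E
```

```text
[ 566.69713682 -149.73679888  154.47069325] [-3.14048730e+00  2.68028116e-03 -3.06275268e+00] 0.599212780980335 [-0.40797169  0.89125096  0.14522783]
[316.26325983 241.01240486]
[315.26867818 272.88831032]
```

View pics/w2.png

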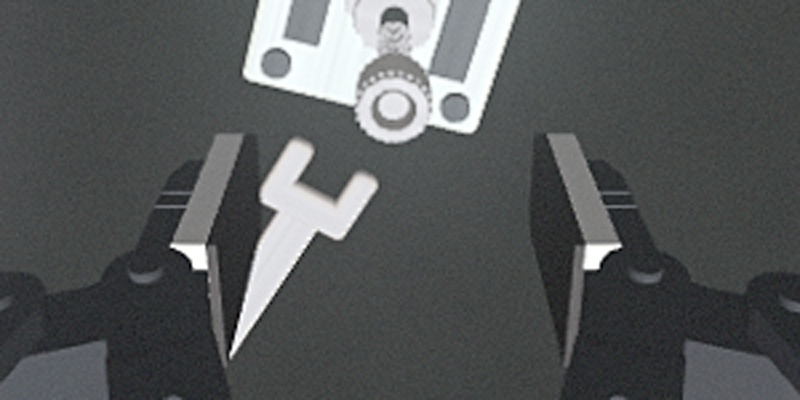

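```bash
python3 - <<'E'
from h import *; from bench import *
w=read_camera("wrist");p=observe();print(w["mtx"],w["T_tool_cam"],w["dist_coeffs"],proj(w,p["tool_pos"],p))
T=np.array(w["T_tool_cam"]);print(T[:3,:3].T@(-T[:3,3]))
z=cv2.resize(w["frame"][200:350,170:470],(800,400),interpolation=cv2.INTER_CUBIC); cv2.imwrite("pics/w3.png",z)
print(p["tool_pos"],p["eef_rot"])
E
```

```text
[[317.15203408   0.         317.90031939]
 [  0.         317.15203408 198.05260949]
 [  0.           0.           1.        ]] [[ 1.68328170e-03 -9.45471045e-01 -3.25701811e-01  8.38386440e+01]
 [ 9.99998541e-01  1.68613856e-03  2.73514175e-04  1.16734851e+00]
 [ 2.90578650e-04 -3.25701797e-01  9.45472504e-01 -1.32482692e+02]
 [ 0.00000000e+00  0.00000000e+00  0.00000000e+00  1.00000000e+00]] [-0.05737595  0.          0.          0.          0.        ] [315.26879318 272.88725614]
[ -1.26997422  36.11519123 152.56482135]
[ 566.66099826 -149.75973148  154.32179536] [-3.14040110e+00  2.82050881e-03 -3.06262773e+00]
```

```bash
python3 - <<'E'
from h import *; from bench import *
for i in range(4):
    w=read_camera("wrist");c=read_camera("scene");s=read_camera("side")
    print(np.array(w["T_tool_cam"])[:3,3],np.array(w["T_tool_cam"])[:3,2],c["tvec"],c["rvec"],s["tvec"])
E
python3 - <<'E'
from bench import *
w=read_camera("wrist");c=read_camera("scene");print(w["T_tool_cam"][:3,3],c["tvec"]); o=observe();print(o["tool_pos"],o["eef_rot"])
E
```

```text
[  83.83870842    1.1674286  -132.4825707 ] [-3.25701674e-01  2.73174267e-04  9.45472551e-01] [-515.73523232 -117.70544657 1141.10714407] [ 2.14057634  0.61014484 -0.27453132] [-548.23529426  233.20340968  687.44240404]
[  83.83978157    1.16798789 -132.48157464] [-3.25700682e-01  2.70897189e-04  9.45472894e-01] [-515.73523232 -117.70544657 1141.10714407] [ 2.14057634  0.61014484 -0.27453132] [-548.23529426  233.20340968  687.44240404]
[  83.84058761    1.16838247 -132.48085847] [-3.25699977e-01  2.69291848e-04  9.45473137e-01] [-515.73523232 -117.70544657 1141.10714407] [ 2.14057634  0.61014484 -0.27453132] [-548.23529426  233.20340968  687.44240404]
[  83.8408772     1.16852972 -132.48059353] [-3.25699715e-01  2.68690007e-04  9.45473227e-01] [-515.73523232 -117.70544657 1141.10714407] [ 2.14057634  0.61014484 -0.27453132] [-548.23529426  233.20340968  687.44240404]
[  83.84091258    1.16855464 -132.48055196] [-515.73523232 -117.70544657 1141.10714407]
[ 565.90753103 -149.48982173  152.30714542] [ 3.14158666e+00  4.00262819e-05 -3.06239833e+00]
```

View pics/w3.png

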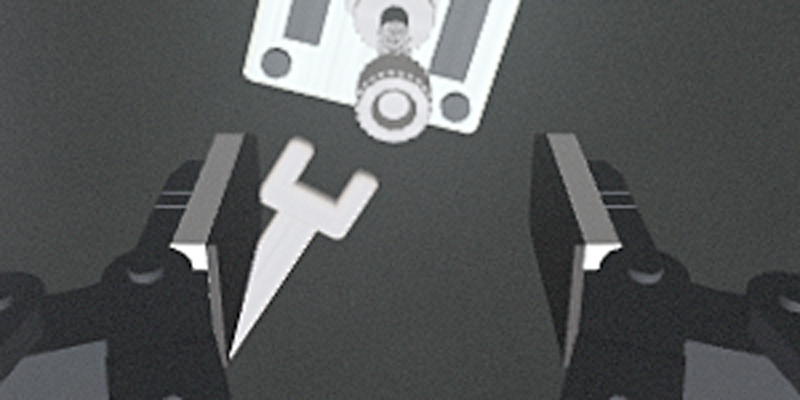

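The reported wrist-camera pose carries a constant world-frame bias of about (-0.3,+1.2) mm, so I'll use the de-biased camera and take a picture now that the arm has settled.

```bash
python3 - <<'E'
from h import *; from bench import *
p=observe();w=read_camera("wrist");print(p["tool_pos"],p["eef_rot"])
f=w["frame"]; cv2.imwrite("pics/w4f.png",f)
cv2.imwrite("pics/w4.png",cv2.resize(f[215:275,280:360],(800,600),interpolation=cv2.INTER_CUBIC))
E
```

```text
[ 565.90753103 -149.48982173  152.30714542] [ 3.14158666e+00  4.00262819e-05 -3.06239833e+00]
```

View pics/w4.png

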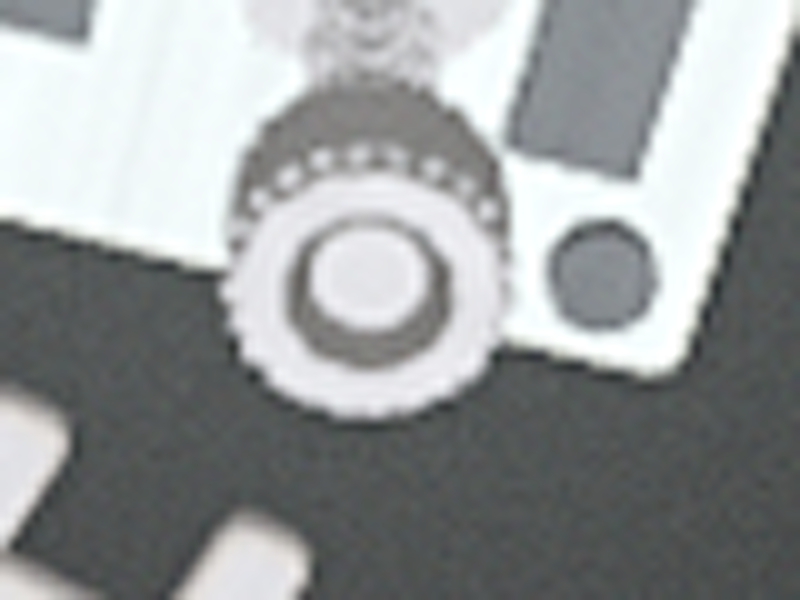

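>>> jog_arm(rows=[{"offset": [-0.02,-0.08,2.0],"turn": [0,0,0],"jaw": -0.2},{"offset": [-0.02,-0.08,4.3],"turn": [0,0,0],"jaw": -0.2},{"offset": [-0.02,-0.08,4.3],"turn": [0,0,0],"jaw": -0.2},{"offset": [-0.02,-0.08,4.3],"turn": [0,0,0],"jaw": -0.2},{"offset": [-0.02,-0.08,4.3],"turn": [0,0,0],"jaw": 0.1}])

```text
t: 3.43
tool_pos: [566.6, -150.4, 110.6]
eef_rot: [-3.141, 0.001, -3.062]
wrist_force: [0.1, -0.5, -0.1]
width: 0.475
```

```bash
python3 - <<'E'
from h import *; from bench import *
p=observe();w=read_camera("wrist");print(p["tool_pos"],p["eef_rot"],p["width"],p["wrist_force"])
f=w["frame"]; cv2.imwrite("pics/w5.png",cv2.resize(f[220:380,170:470],(780,416),interpolation=cv2.INTER_CUBIC))
s=read_camera("side"); cv2.imwrite("pics/s5.png",cv2.resize(s["frame"][130:330,260:440],(540,600),interpolation=cv2.INTER_CUBIC))
E
```

```text
[ 566.64313005 -150.39569232  110.60437369] [-3.14107578e+00  1.32560746e-03 -3.06237835e+00] 0.47535063048785064 [ 0.09167209 -0.5347332  -0.1020176 ]
```

View pics/w5.png

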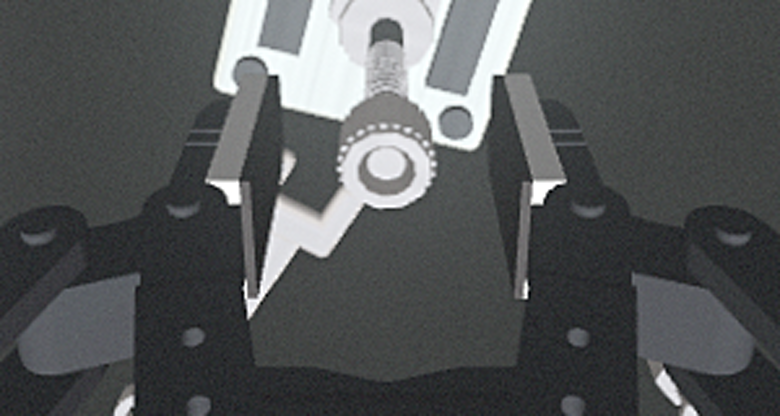

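View pics/s5.png

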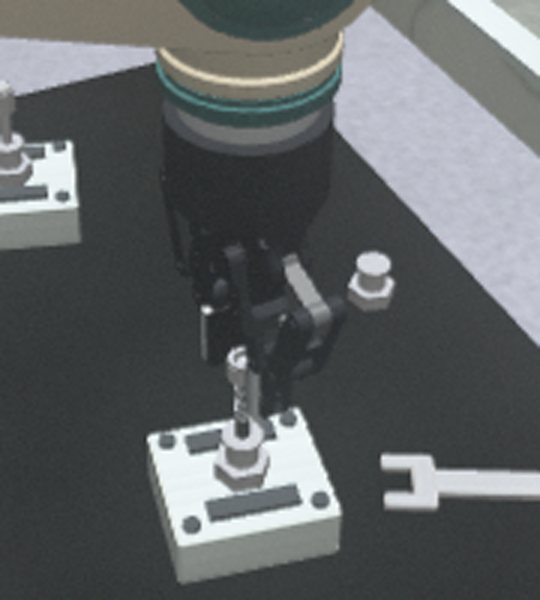

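The nut (col 386 in the zoomed crop) is centred between the pads (mid 386). Closing now.

>>> jog_arm(rows=[{"offset": [0,0,0],"turn": [0,0,0],"jaw": 0.4},{"offset": [0,0,0],"turn": [0,0,0],"jaw": 0.5},{"offset": [0,0,0],"turn": [0,0,0],"jaw": 0.6},{"offset": [0,0,0],"turn": [0,0,0],"jaw": 0.65},{"offset": [0,0,0],"turn": [0,0,0],"jaw": 0.7}])

```text
t: 3.95
tool_pos: [566.4, -150.3, 109.9]
eef_rot: [-3.141, 0.001, -3.062]
wrist_force: [-1.0, 0.4, 3.2]
width: 0.162
```

>>> jog_arm(rows=[{"offset": [0,0,0],"turn": [0,0,0],"jaw": 0.8},{"offset": [0,0,0],"turn": [0,0,0],"jaw": 0.9},{"offset": [0,0,0],"turn": [0,0,0],"jaw": 1},{"offset": [0,0,0],"turn": [0,0,0],"jaw": 1},{"offset": [0,0,0],"turn": [0,0,0],"jaw": 1}])

```text
t: 4.37
tool_pos: [566.4, -150.3, 109.7]
eef_rot: [-3.141, 0.001, -3.062]
wrist_force: [-0.3, 1.3, 4.8]
width: 0.159
```

```bash
python3 - <<'E'
from h import *; from bench import *
p=observe();w=read_camera("wrist");print(p["tool_pos"],p["eef_rot"],p["width"],p["wrist_force"],p["ft_torque"],p["joint_positions"])
f=w["frame"]; cv2.imwrite("pics/w6.png",cv2.resize(f[220:380,170:470],(780,416),interpolation=cv2.INTER_CUBIC))
s=read_camera("side"); cv2.imwrite("pics/s6.png",cv2.resize(s["frame"][230:330,290:380],(540,600),interpolation=cv2.INTER_CUBIC))
E
```

```text
[ 566.37253056 -150.28097783  109.71880572] [-3.14137156e+00  7.39576673e-04 -3.06234275e+00] 0.15903814754396314 [-0.2603376   1.29415811  4.7725537 ] [ 0.14188324  0.11385343 -0.06036363] [-3.22416398e-01  3.00766580e-01  1.38899668e+00  8.62634100e-05
  1.45106225e+00 -1.97247281e+00]
```

View pics/w6.png

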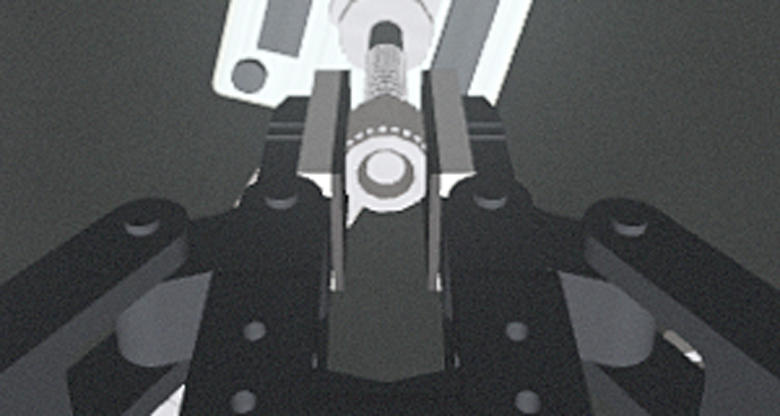

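View pics/s6.png

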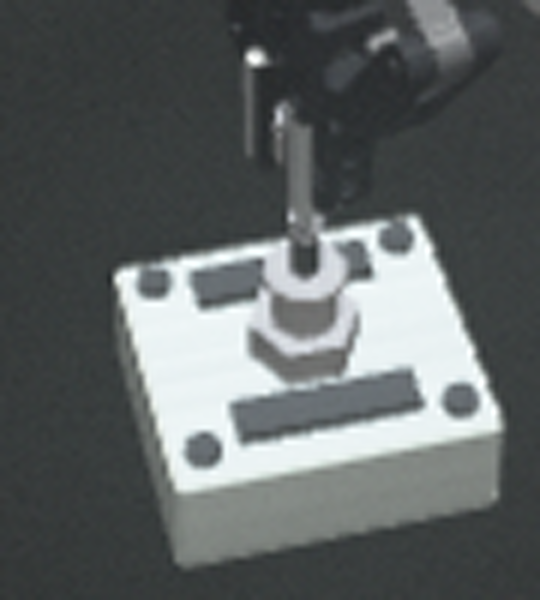

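>>> jog_arm(rows=[{"offset": [0,0,0.02],"turn": [0,0,0.08],"jaw": 1},{"offset": [0,0,0.04],"turn": [0,0,0.16],"jaw": 1},{"offset": [0,0,0.06],"turn": [0,0,0.24],"jaw": 1},{"offset": [0,0,0.08],"turn": [0,0,0.32],"jaw": 1},{"offset": [0,0,0.1],"turn": [0,0,0.4],"jaw": 1}])

```text
t: 4.88
tool_pos: [566.4, -150.5, 108.7]
eef_rot: [-3.141, 0.001, 2.817]
wrist_force: [-0.4, -0.6, 6.1]
width: 0.158
```

```bash
python3 - <<'E'
from h import *; from bench import *
p=observe();w=read_camera("wrist");print(p["tool_pos"],p["eef_rot"],p["width"],p["wrist_force"],p["ft_torque"])
f=w["frame"]; cv2.imwrite("pics/w7.png",cv2.resize(f[220:380,170:470],(780,416),interpolation=cv2.INTER_CUBIC))
E
```

```text
[ 566.35807144 -150.45319299  108.72131489] [-3.14134941e+00  8.70374835e-04  2.81695598e+00] 0.15778383717085936 [-0.36079044 -0.59379882  6.11345592] [-0.02590491  0.11482587  0.17819794]
```

View pics/w7.png

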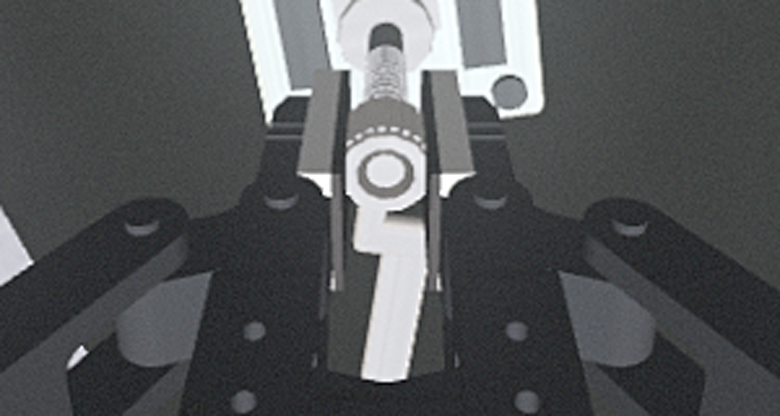

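The pin sits visibly higher in the bore and there is a torque of about 0.18 N m, so the nut is following. I'll continue.

>>> jog_arm(rows=[{"offset": [0,0,0.03],"turn": [0,0,0.12],"jaw": 1},{"offset": [0,0,0.06],"turn": [0,0,0.24],"jaw": 1},{"offset": [0,0,0.09],"turn": [0,0,0.36],"jaw": 1},{"offset": [0,0,0.12],"turn": [0,0,0.48],"jaw": 1},{"offset": [0,0,0.15],"turn": [0,0,0.6],"jaw": 1}])

```text
t: 5.35
tool_pos: [566.2, -150.6, 107.2]
eef_rot: [-3.141, 0.001, 2.215]
wrist_force: [-1.1, -1.3, 5.9]
width: 0.155
```

>>> jog_arm(rows=[{"offset": [0,0,0.03],"turn": [0,0,0.12],"jaw": 1},{"offset": [0,0,0.06],"turn": [0,0,0.24],"jaw": 1},{"offset": [0,0,0.09],"turn": [0,0,0.36],"jaw": 1},{"offset": [0,0,0.12],"turn": [0,0,0.48],"jaw": 1},{"offset": [0,0,0.15],"turn": [0,0,0.6],"jaw": 1}])

```text
t: 5.77
tool_pos: [566.1, -150.7, 105.7]
eef_rot: [-3.141, 0.001, 1.615]
wrist_force: [-2.8, -0.8, 6.0]
width: 0.158
```

>>> jog_arm(rows=[{"offset": [0,0,0.03],"turn": [0,0,0.12],"jaw": 1},{"offset": [0,0,0.06],"turn": [0,0,0.24],"jaw": 1},{"offset": [0,0,0.09],"turn": [0,0,0.36],"jaw": 1},{"offset": [0,0,0.12],"turn": [0,0,0.48],"jaw": 1},{"offset": [0,0,0.15],"turn": [0,0,0.6],"jaw": 1}])

```text
t: 6.18
tool_pos: [565.8, -150.6, 104.1]
eef_rot: [-3.141, 0.001, 1.015]
wrist_force: [-3.5, -0.8, 7.1]
width: 0.16
```

```bash
python3 - <<'E'
from h import *; from bench import *
p=observe();w=read_camera("wrist");print(p["tool_pos"],p["eef_rot"],p["width"],p["wrist_force"],p["ft_torque"],p["joint_positions"][5])
f=w["frame"]; cv2.imwrite("pics/w8.png",cv2.resize(f[220:380,170:470],(780,416),interpolation=cv2.INTER_CUBIC))
E
```

```text
[ 565.84643607 -150.63538835  104.13066894] [-3.14134619e+00  9.26087261e-04  1.01478903e+00] 0.15976149189023878 [-3.47965206 -0.8013054   7.12974526] [-0.14582036  0.59858523  0.15330182] 0.23326875414869197
```

View pics/w8.png

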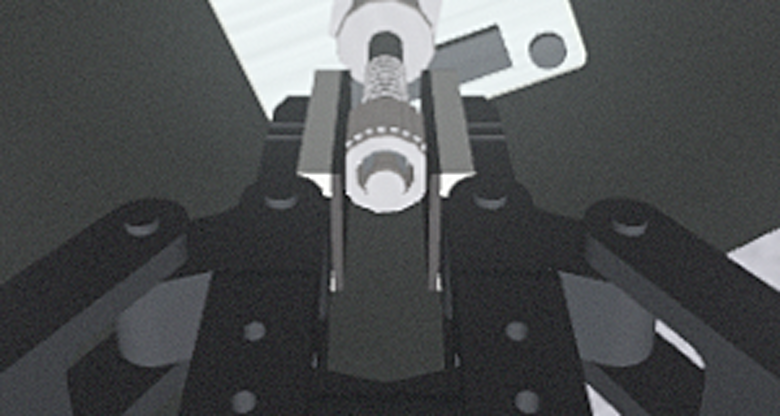

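The pin now stands proud of the rim after 2.2 rad. I'll continue, watching torque for the stop.

>>> jog_arm(rows=[{"offset": [0,0,0.03],"turn": [0,0,0.12],"jaw": 1},{"offset": [0,0,0.06],"turn": [0,0,0.24],"jaw": 1},{"offset": [0,0,0.09],"turn": [0,0,0.36],"jaw": 1},{"offset": [0,0,0.12],"turn": [0,0,0.48],"jaw": 1},{"offset": [0,0,0.15],"turn": [0,0,0.6],"jaw": 1}])

```text
t: 6.65
tool_pos: [565.7, -150.5, 102.6]
eef_rot: [-3.141, 0.001, 0.415]
wrist_force: [-3.9, 1.1, 6.9]
width: 0.159
```

```bash
python3 - <<'E'
from h import *; from bench import *
p=observe();print(p["tool_pos"],p["eef_rot"],p["width"],p["wrist_force"],p["ft_torque"],p["joint_positions"][5])
E
```

```text
[ 565.70319293 -150.46357119  102.59660202] [-3.14138824e+00  1.17350314e-03  4.14910841e-01] 0.15922172175632932 [-3.85677012  1.08340767  6.94602294] [0.03434212 0.68278931 0.07247852] 0.8332279520573365
```

>>> jog_arm(rows=[{"offset": [0,0,0.02],"turn": [0,0,0.06],"jaw": 1},{"offset": [0,0,0.03],"turn": [0,0,0.12],"jaw": 1},{"offset": [0,0,0.05],"turn": [0,0,0.18],"jaw": 1},{"offset": [0,0,0.06],"turn": [0,0,0.24],"jaw": 1},{"offset": [0,0,0.07],"turn": [0,0,0.3],"jaw": 1}])

```text
t: 7.07
tool_pos: [567.6, -150.2, 102.7]
eef_rot: [3.141, -0.005, 0.118]
wrist_force: [4.0, 1.0, 2.7]
width: 0.158
```

```bash
python3 - <<'E'
from h import *; from bench import *
p=observe();print(p["tool_pos"],p["eef_rot"],p["width"],p["wrist_force"],p["ft_torque"],p["joint_positions"][5])
w=read_camera("wrist")
f=w["frame"]; cv2.imwrite("pics/w9.png",cv2.resize(f[220:380,170:470],(780,416),interpolation=cv2.INTER_CUBIC))
E
```

```text
[ 567.59559117 -150.18394391  102.70140314] [ 3.1407726  -0.00459564  0.11815158] 0.15844617202086897 [3.97607455 0.98928406 2.71383966] [ 0.0192002  -0.58544802 -0.14782165] 1.1303643420465899
```

View pics/w9.png

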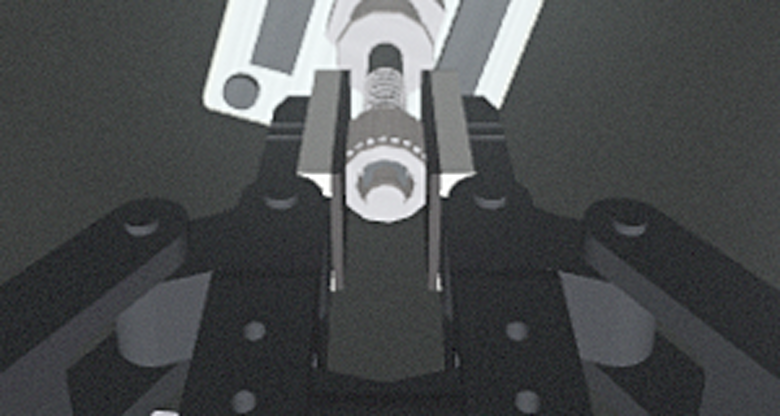

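The TCP moved about 1.9 mm in x and the torque changed, so it may have slipped at the stop. I'll hold briefly and read again.

>>> jog_arm(rows=[{"offset": [0,0,0],"turn": [0,0,0],"jaw": 1},{"offset": [0,0,0],"turn": [0,0,0],"jaw": 1},{"offset": [0,0,0],"turn": [0,0,0],"jaw": 1}])

```text
t: 7.37
tool_pos: [567.7, -150.2, 102.6]
eef_rot: [3.141, -0.004, 0.121]
wrist_force: [5.7, 1.7, 3.9]
width: 0.158
```

```bash
python3 - <<'E'
from h import *; from bench import *
p=observe();print(p)
w=read_camera("wrist")
f=w["frame"]; cv2.imwrite("pics/w10.png",cv2.resize(f[250:320,270:370],(800,560),interpolation=cv2.INTER_CUBIC))
for n in("side","scene"):
  s=read_camera(n); cv2.imwrite(f"pics/{n}10.png",s["frame"])
a=cv2.imread("pics/scene10.png")[225:305,205:305]; b=cv2.imread("pics/side10.png")[235:315,290:390]
cv2.imwrite("pics/z10.png",np.hstack([cv2.resize(x,(400,320),interpolation=cv2.INTER_CUBIC) for x in (a,b)]))
E
```

```text
{'t': 7.3667, 'joint_positions': array([-3.21969629e-01,  3.08080908e-01,  1.39499606e+00,  1.05613271e-03,
        1.43407247e+00,  1.12776298e+00]), 'joint_velocities': array([ 6.67874516e-04, -2.13366889e-03, -9.48312101e-04,  2.30222092e-03,
        5.79963674e-04,  2.84657340e-05]), 'effort': array([ -1.45173378, -43.45990777, -29.99110937,  -0.73228821,
         1.29576858,  -0.13009921]), 'tool_pos': array([ 567.6769594 , -150.16796308,  102.57132697]), 'eef_rot': array([ 3.14063379, -0.00446298,  0.12092423]), 'wrist_force': array([5.68335107, 1.66311144, 3.94265411]), 'ft_torque': array([ 0.07466353, -0.87426945, -0.15239036]), 'width': 0.15788538558471915}
```

View pics/w10.png

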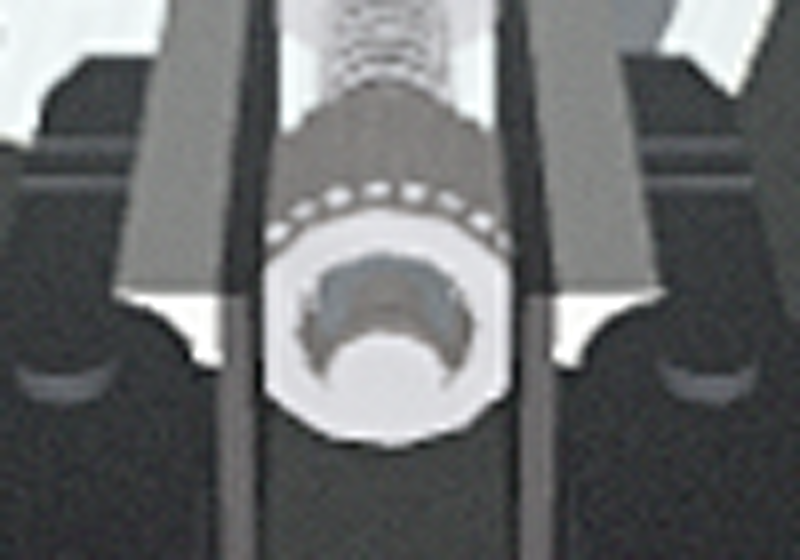

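View pics/z10.png

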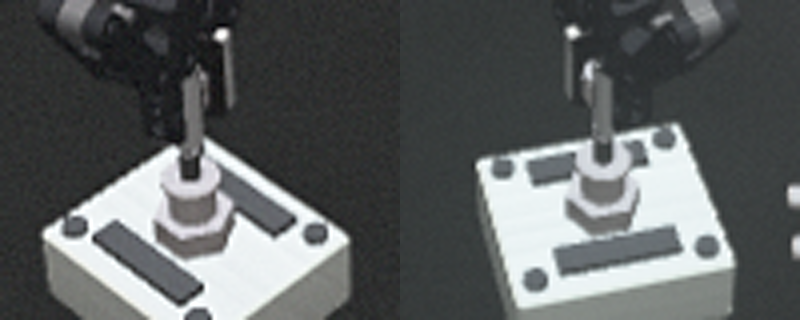

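The pin looks about 5 mm proud (bore centre about (388,330) and pin tip (388,382) in the zoom). TCP descent of 7.1 mm plus the start angle also fits the nut being at its stop. I'll release, rise and look.

>>> jog_arm(rows=[{"offset": [0,0,0],"turn": [0,0,0],"jaw": 0.5},{"offset": [0,0,0],"turn": [0,0,0],"jaw": 0.3},{"offset": [0,0,0],"turn": [0,0,0],"jaw": 0.0},{"offset": [0,0,0],"turn": [0,0,0],"jaw": 0.0},{"offset": [0,0,0],"turn": [0,0,0],"jaw": 0.0}])

```text
t: 7.93
tool_pos: [565.8, -150.3, 101.1]
eef_rot: [-3.141, 0.001, 0.121]
wrist_force: [0.1, 0.7, -0.4]
width: 0.501
```

>>> jog_arm(rows=[{"offset": [0,0,-2.0],"turn": [0,0,0],"jaw": 0.0},{"offset": [0,0,-5.0],"turn": [0,0,0],"jaw": 0.0},{"offset": [0,0,-5.0],"turn": [0,0,0],"jaw": 0.0},{"offset": [0,0,-5.0],"turn": [0,0,0],"jaw": 0.0},{"offset": [0,0,-5.0],"turn": [0,0,0],"jaw": 0.0}])

```text
t: 8.35
tool_pos: [565.9, -150.2, 151.1]
eef_rot: [-3.141, 0.0, 0.121]
wrist_force: [0.6, -0.2, -0.5]
width: 0.501
```

>>> jog_arm(rows=[{"offset": [0,0,0],"turn": [0,0,0],"jaw": 0.0},{"offset": [0,0,0],"turn": [0,0,0],"jaw": 0.0},{"offset": [0,0,0],"turn": [0,0,0],"jaw": 0.0},{"offset": [0,0,0],"turn": [0,0,0],"jaw": 0.0},{"offset": [0,0,0],"turn": [0,0,0],"jaw": 0.0}])

```text
t: 8.77
tool_pos: [566.0, -150.2, 151.3]
eef_rot: [-3.141, 0.0, 0.121]
wrist_force: [0.0, -0.1, 0.2]
width: 0.503
```

```bash
python3 - <<'E'
from h import *; from bench import *
p=observe();print(p)
w=read_camera("wrist");f=w["frame"]; print(w["T_tool_cam"])
cv2.imwrite("pics/w11f.png",f);cv2.imwrite("pics/w11.png",cv2.resize(f[210:270,280:360],(800,600),interpolation=cv2.INTER_CUBIC))
for n in("side","scene"):
  s=read_camera(n); cv2.imwrite(f"pics/{n}11.png",s["frame"])
def cr(n,x,y): return cv2.resize(cv2.imread(n)[y:y+50,x:x+50],(400,400),interpolation=cv2.INTER_CUBIC)
cv2.imwrite("pics/z11.png",np.hstack([cr("pics/scene11.png",225,230),cr("pics/side11.png",316,238)]))
E
```

```text
{'t': 8.7667, 'joint_positions': array([-3.22501299e-01,  2.67048805e-01,  1.34411478e+00,  2.36234026e-05,
        1.53098901e+00,  1.12755452e+00]), 'joint_velocities': array([-0.00035095, -0.00076915, -0.00358849,  0.00132015, -0.00043563,
       -0.00170166]), 'effort': array([-2.20732618e-03, -4.56652057e+01, -3.49599338e+01, -2.49379525e-05,
        2.57636959e-03, -3.32121931e-05]), 'tool_pos': array([ 566.03739227, -150.23895074,  151.25306994]), 'eef_rot': array([-3.14133119e+00,  4.95707598e-04,  1.20739622e-01]), 'wrist_force': array([ 0.0143626 , -0.07345689,  0.1626956 ]), 'ft_torque': array([0.00010975, 0.03407321, 0.02528475]), 'width': 0.5026478041654797}
[[ 1.68435128e-03 -9.46396173e-01 -3.23003786e-01  8.34656406e+01]
 [ 9.99998518e-01  1.47901344e-03  8.81154146e-04 -1.17654815e+00]
 [-3.56193971e-04 -3.23004792e-01  9.46397262e-01 -1.32480213e+02]
 [ 0.00000000e+00  0.00000000e+00  0.00000000e+00  1.00000000e+00]]
```

View pics/w11.png

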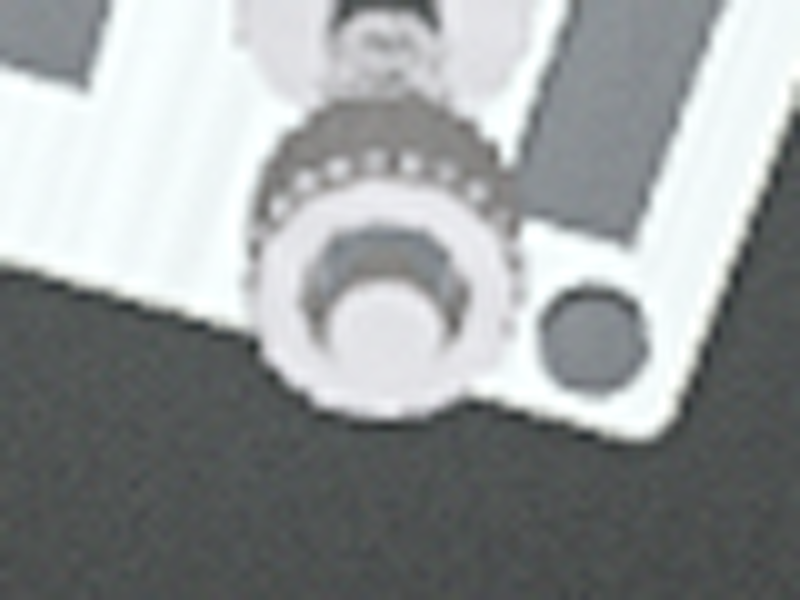

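View pics/z11.png

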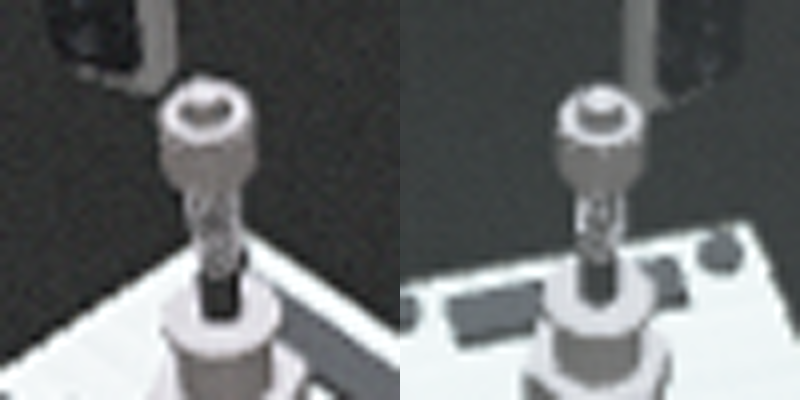

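```bash
python3 - <<'E'
from h import *; from bench import *
c=read_camera("scene");s=read_camera("side")
for n,cam,x0,xs,y0 in (("scene",c,250.3,(-5,-4,-3,3,4,5),225),("side",s,340.7,(-4,-3,3,4),235)):
    e={}
    for k in ("0","11"):
        g=cv2.cvtColor(cv2.imread(f"pics/{n}{k}.png"),cv2.COLOR_BGR2GRAY).astype(float)
        r=[]
        for dx in xs:
            col=g[y0:y0+30,int(round(x0+dx))]
            bg=np.median(col[:5]); th=(bg+175)/2
            i=np.argmax(col>th); r.append(y0+i-1+(th-col[i-1])/(col[i]-col[i-1]))
        e[k]=np.array(r)
    d=e["11"]-e["0"]
    ppm=proj(cam,(566.1,-150.4,115))-proj(cam,(566.1,-150.4,116))
    print(n,e["0"].round(2),e["11"].round(2),d.round(2),"median drop mm",np.median(d)/ppm[1],ppm)
E
```

```text
scene [238.16 237.15 236.57 236.26 236.91 237.77] [242.76 241.34 240.22 239.72 240.29 240.92] [4.61 4.19 3.65 3.47 3.38 3.15] median drop mm 6.730638932497911 [0.04310763 0.52886684]
side [245.56 245.52 245.67 246.51] [249.29 248.65 249.24 250.11] [3.73 3.13 3.57 3.6 ] median drop mm 7.5893118188950215 [-0.00657427  0.47218784]
```

Measured from the images, the nut dropped about 7.1 mm (≈2.85 rad, plus a start of about 0.5), so it is at or near its stop. The wrist estimate, about 4 mm proud, is less certain. I'll regrasp and verify with small turns while watching torque.

>>> jog_arm(rows=[{"offset": [0,0,2.0],"turn": [0,0,0],"jaw": 0.0},{"offset": [0,0,4.9],"turn": [0,0,0],"jaw": 0.0},{"offset": [0,0,4.9],"turn": [0,0,0],"jaw": 0.0},{"offset": [0,0,4.9],"turn": [0,0,0],"jaw": 0.3},{"offset": [0,0,4.9],"turn": [0,0,0],"jaw": 0.5}])

```text
t: 9.43
tool_pos: [566.7, -150.4, 104.0]
eef_rot: [3.141, -0.001, 0.121]
wrist_force: [0.3, -0.4, 0.6]
width: 0.256
```

>>> jog_arm(rows=[{"offset": [0,0,0],"turn": [0,0,0],"jaw": 0.6},{"offset": [0,0,0],"turn": [0,0,0],"jaw": 0.7},{"offset": [0,0,0],"turn": [0,0,0],"jaw": 0.9},{"offset": [0,0,0],"turn": [0,0,0],"jaw": 1},{"offset": [0,0,0],"turn": [0,0,0],"jaw": 1}])

```text
t: 9.85
tool_pos: [567.1, -150.2, 104.6]
eef_rot: [3.141, -0.003, 0.121]
wrist_force: [-1.3, 2.1, 6.8]
width: 0.155
```

```bash
cat > st.py <<'E'
from bench import *
p=observe();print(p["t"],p["tool_pos"].round(2),p["eef_rot"].round(4),round(p["width"],3),p["wrist_force"].round(2),p["ft_torque"].round(3),p["joint_positions"][5],p["effort"][5])
E
python3 st.py
```

```text
9.85 [ 567.07 -150.23  104.56] [ 3.1407e+00 -3.1000e-03  1.2100e-01] 0.155 [-1.34  2.08  6.78] [ 0.328  0.085 -0.055] 1.1275401949717723 -0.004764771438203752
```

>>> jog_arm(rows=[{"offset": [0,0,0],"turn": [0,0,0.03],"jaw": 1},{"offset": [0,0,0],"turn": [0,0,0.05],"jaw": 1}])

```text
t: 10.02
tool_pos: [567.1, -150.3, 104.5]
eef_rot: [3.141, -0.003, 0.07]
wrist_force: [-0.4, 1.5, 6.0]
width: 0.158
```

```bash
python3 st.py
```

```text
10.0167 [ 567.09 -150.26  104.5 ] [ 3.1407e+00 -3.1000e-03  6.9900e-02] 0.158 [-0.35  1.54  6.05] [0.261 0.046 0.112] 1.17873149204393 -0.14397254213690758
```

>>> jog_arm(rows=[{"offset": [0,0,0.01],"turn": [0,0,0.03],"jaw": 1},{"offset": [0,0,0.01],"turn": [0,0,0.06],"jaw": 1}])

```text
t: 10.18
tool_pos: [567.1, -150.4, 104.4]
eef_rot: [3.141, -0.003, 0.01]
wrist_force: [0.2, 1.2, 5.4]
width: 0.156
```

```bash
python3 st.py
```

```text
10.1833 [ 567.09 -150.35  104.4 ] [ 3.1407 -0.0032  0.0097] 0.156 [0.21 1.19 5.35] [0.23  0.04  0.081] 1.2388287109949863 -0.3900635987520218
```

>>> jog_arm(rows=[{"offset": [0,0,0.01],"turn": [0,0,0.03],"jaw": 1},{"offset": [0,0,0.01],"turn": [0,0,0.06],"jaw": 1}])

```text
t: 10.35
tool_pos: [567.1, -150.4, 104.3]
eef_rot: [3.141, -0.003, -0.05]
wrist_force: [-0.1, 1.9, 6.0]
width: 0.157
```

```bash
python3 st.py
```

```text
10.35 [ 567.07 -150.43  104.3 ] [ 3.1407 -0.0032 -0.05  ] 0.157 [-0.09  1.87  6.  ] [0.195 0.072 0.466] 1.2985021322564942 -0.06088546011596918
```

>>> jog_arm(rows=[{"offset": [0,0,0.01],"turn": [0,0,0.03],"jaw": 1},{"offset": [0,0,0.01],"turn": [0,0,0.06],"jaw": 1}])

```text
t: 10.52
tool_pos: [567.1, -150.5, 104.3]
eef_rot: [3.141, -0.003, -0.109]
wrist_force: [0.1, 2.3, 7.2]
width: 0.159
```

```bash
python3 st.py
```

```text
10.5167 [ 567.1  -150.45  104.3 ] [ 3.1407 -0.0033 -0.1094] 0.159 [0.13 2.27 7.24] [ 0.231 -0.003 -0.37 ] 1.3580308402899186 0.02308179857209325
```

Torque spiked to 0.47 N m, followed by slip with z frozen, so the nut is on its rigid stop. I'll release it, rise and shut the jaws for the press.

>>> jog_arm(rows=[{"offset": [0,0,0],"turn": [0,0,0],"jaw": 0.5},{"offset": [0,0,0],"turn": [0,0,0],"jaw": 0.3},{"offset": [0,0,0],"turn": [0,0,0],"jaw": 0.0},{"offset": [0,0,0],"turn": [0,0,0],"jaw": 0.0},{"offset": [0,0,0],"turn": [0,0,0],"jaw": 0.0}])

```text
t: 10.93
tool_pos: [566.0, -150.3, 102.0]
eef_rot: [-3.142, 0.0, -0.109]
wrist_force: [-0.4, 0.6, 0.1]
width: 0.5
```

>>> jog_arm(rows=[{"offset": [0,0,-2.0],"turn": [0,0,0],"jaw": 0.0},{"offset": [0,0,-5.0],"turn": [0,0,0],"jaw": 0.0},{"offset": [0,0,-5.0],"turn": [0,0,0],"jaw": 0.0},{"offset": [0,0,-5.0],"turn": [0,0,0],"jaw": 0.0},{"offset": [0,0,-5.0],"turn": [0,0,0],"jaw": 0.0}])

```text
t: 11.35
tool_pos: [566.0, -150.2, 151.8]
eef_rot: [-3.141, 0.0, -0.109]
wrist_force: [0.2, -0.4, 0.6]
width: 0.499
```

>>> jog_arm(rows=[{"offset": [0,0,0],"turn": [0,0,0],"jaw": 0.0},{"offset": [0,0,0],"turn": [0,0,0],"jaw": 0.0},{"offset": [0,0,0],"turn": [0,0,0],"jaw": 0.0}])

```text
t: 11.6
tool_pos: [565.8, -150.1, 151.3]
eef_rot: [-3.141, 0.002, -0.109]
wrist_force: [0.3, 1.3, -0.1]
width: 0.501
```

```bash
python3 st.py; python3 - <<'E'
from h import *; from bench import *
w=read_camera("wrist");f=w["frame"]
cv2.imwrite("pics/w12.png",cv2.resize(f[210:270,280:360],(800,600),interpolation=cv2.INTER_CUBIC))
s=read_camera("side");c=read_camera("scene")
def cr(n,x,y): return cv2.resize(n["frame"][y:y+50,x:x+50],(400,400),interpolation=cv2.INTER_CUBIC)
cv2.imwrite("pics/z12.png",np.hstack([cr(c,225,230),cr(s,316,238)]))
E
```

```text
11.6 [ 565.78 -150.12  151.29] [-3.1412e+00  1.7000e-03 -1.0920e-01] 0.501 [ 0.34  1.31 -0.07] [ 0.007  0.095 -0.019] 1.3575063775227967 -0.000488321493321564
```

View pics/w12.png

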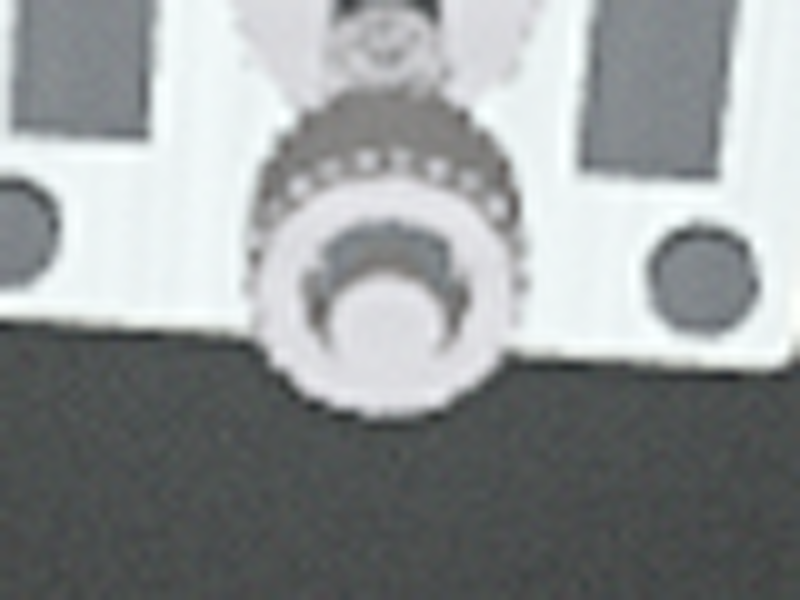

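View pics/z12.png

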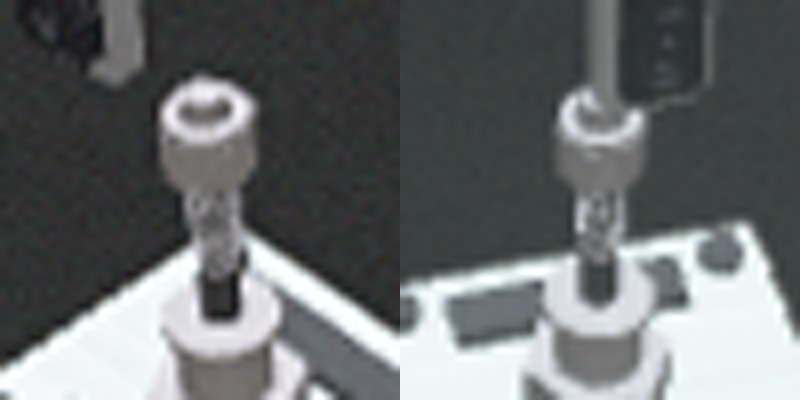

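The nut is unchanged at its stop. I'll shut the jaws above the pin.

>>> jog_arm(rows=[{"offset": [0,0,0],"turn": [0,0,0],"jaw": 1},{"offset": [0,0,0],"turn": [0,0,0],"jaw": 1},{"offset": [0,0,0],"turn": [0,0,0],"jaw": 1},{"offset": [0,0,0],"turn": [0,0,0],"jaw": 1},{"offset": [0,0,0],"turn": [0,0,0],"jaw": 1}])

```text
t: 12.17
tool_pos: [566.2, -150.3, 152.3]
eef_rot: [-3.142, -0.0, -0.109]
wrist_force: [-0.3, -1.0, 0.5]
width: -0.002
```

>>> jog_arm(rows=[{"offset": [0,0,1.0],"turn": [0,0,0],"jaw": 1},{"offset": [0,0,1.4],"turn": [0,0,0],"jaw": 1},{"offset": [0,0,1.4],"turn": [0,0,0],"jaw": 1},{"offset": [0,0,1.4],"turn": [0,0,0],"jaw": 1},{"offset": [0,0,1.4],"turn": [0,0,0],"jaw": 1}])

```text
t: 12.58
tool_pos: [566.2, -150.3, 138.3]
eef_rot: [-3.142, 0.0, -0.109]
wrist_force: [-0.3, 0.4, 1.3]
width: 0.0
```

>>> jog_arm(rows=[{"offset": [0,0,0],"turn": [0,0,0],"jaw": 1},{"offset": [0,0,0],"turn": [0,0,0],"jaw": 1},{"offset": [0,0,0],"turn": [0,0,0],"jaw": 1},{"offset": [0,0,0],"turn": [0,0,0],"jaw": 1},{"offset": [0,0,0],"turn": [0,0,0],"jaw": 1}])

```text
t: 13.0
tool_pos: [566.2, -150.3, 138.4]
eef_rot: [3.142, -0.0, -0.109]
wrist_force: [-0.0, -0.8, 0.0]
width: -0.003
```

```bash
python3 st.py; python3 - <<'E'
from h import *; from bench import *
w=read_camera("wrist");f=w["frame"]
cv2.imwrite("pics/w13.png",f[200:340,220:420])
s=read_camera("side");c=read_camera("scene")
def cr(n,x,y): return cv2.resize(n["frame"][y:y+60,x:x+60],(400,400),interpolation=cv2.INTER_CUBIC)
cv2.imwrite("pics/z13.png",np.hstack([cr(c,220,215),cr(s,312,225)]))
E
```

```text
13.0 [ 566.2  -150.28  138.41] [ 3.1416e+00 -2.0000e-04 -1.0920e-01] -0.003 [-0.05 -0.82  0.01] [-0.011  0.018 -0.016] 1.3575439426357296 1.706864793504792e-05
```

View pics/z13.png

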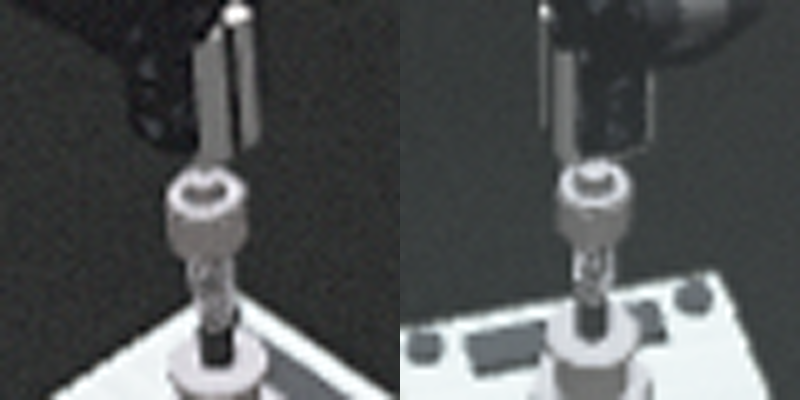

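```bash
python3 - <<'E'
import cv2
cv2.imwrite("pics/w13z.png",cv2.resize(cv2.imread("pics/w13.png"),(800,560),interpolation=cv2.INTER_CUBIC))
E
```

```text
(no output)
```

View pics/w13z.png

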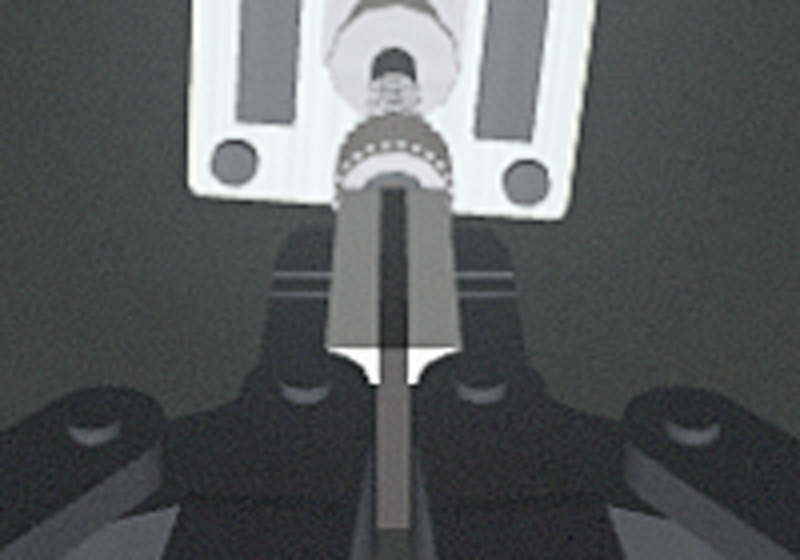

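The pin is centred under the shut tips (col 394 of the zoom, tips' mid 393). I'll descend toward contact.

>>> jog_arm(rows=[{"offset": [0,0,0.2],"turn": [0,0,0],"jaw": 1},{"offset": [0,0,0.4],"turn": [0,0,0],"jaw": 1},{"offset": [0,0,0.5],"turn": [0,0,0],"jaw": 1},{"offset": [0,0,0.5],"turn": [0,0,0],"jaw": 1},{"offset": [0,0,0.5],"turn": [0,0,0],"jaw": 1}])

```text
t: 13.57
tool_pos: [566.1, -150.3, 133.1]
eef_rot: [-3.142, 0.0, -0.109]
wrist_force: [-0.5, -0.6, 1.2]
width: 0.002
```

>>> jog_arm(rows=[{"offset": [0,0,0.05],"turn": [0,0,0],"jaw": 1},{"offset": [0,0,0.1],"turn": [0,0,0],"jaw": 1},{"offset": [0,0,0.1],"turn": [0,0,0],"jaw": 1},{"offset": [0,0,0.1],"turn": [0,0,0],"jaw": 1}])

```text
t: 13.9
tool_pos: [566.2, -150.2, 132.3]
eef_rot: [-3.142, -0.0, -0.109]
wrist_force: [0.3, -0.0, 0.0]
width: 0.002
```

>>> jog_arm(rows=[{"offset": [0,0,0.05],"turn": [0,0,0],"jaw": 1},{"offset": [0,0,0.1],"turn": [0,0,0],"jaw": 1},{"offset": [0,0,0.1],"turn": [0,0,0],"jaw": 1},{"offset": [0,0,0.1],"turn": [0,0,0],"jaw": 1}])

```text
t: 14.23
tool_pos: [566.1, -150.3, 131.3]
eef_rot: [-3.142, 0.0, -0.109]
wrist_force: [0.3, 0.0, 0.4]
width: 0.002
```

>>> jog_arm(rows=[{"offset": [0,0,0.05],"turn": [0,0,0],"jaw": 1},{"offset": [0,0,0.05],"turn": [0,0,0],"jaw": 1},{"offset": [0,0,0.05],"turn": [0,0,0],"jaw": 1}])

```text
t: 14.48
tool_pos: [566.1, -150.3, 130.8]
eef_rot: [-3.142, 0.0, -0.109]
wrist_force: [-0.9, 0.4, -0.8]
width: -0.002
```

>>> jog_arm(rows=[{"offset": [0,0,0.05],"turn": [0,0,0],"jaw": 1},{"offset": [0,0,0.05],"turn": [0,0,0],"jaw": 1},{"offset": [0,0,0.05],"turn": [0,0,0],"jaw": 1}])

```text
t: 14.73
tool_pos: [566.1, -150.2, 130.3]
eef_rot: [-3.142, 0.0, -0.109]
wrist_force: [-0.3, 0.5, 0.5]
width: -0.001
```

>>> jog_arm(rows=[{"offset": [0,0,0.05],"turn": [0,0,0],"jaw": 1},{"offset": [0,0,0.05],"turn": [0,0,0],"jaw": 1},{"offset": [0,0,0.05],"turn": [0,0,0],"jaw": 1}])

```text
t: 14.98
tool_pos: [566.2, -150.3, 130.0]
eef_rot: [3.142, -0.0, -0.109]
wrist_force: [-0.0, -0.1, 0.5]
width: -0.002
```

>>> jog_arm(rows=[{"offset": [0,0,0.05],"turn": [0,0,0],"jaw": 1},{"offset": [0,0,0.05],"turn": [0,0,0],"jaw": 1},{"offset": [0,0,0.05],"turn": [0,0,0],"jaw": 1}])

```text
t: 15.23
tool_pos: [566.2, -150.3, 129.5]
eef_rot: [3.142, -0.0, -0.109]
wrist_force: [-0.5, 0.0, 2.6]
width: 0.003
```

>>> jog_arm(rows=[{"offset": [0,0,0.05],"turn": [0,0,0],"jaw": 1},{"offset": [0,0,0.05],"turn": [0,0,0],"jaw": 1},{"offset": [0,0,0.05],"turn": [0,0,0],"jaw": 1}])

```text
t: 15.48
tool_pos: [566.2, -150.3, 128.9]
eef_rot: [3.142, -0.0, -0.109]
wrist_force: [-0.3, 0.2, 2.7]
width: -0.002
```

>>> jog_arm(rows=[{"offset": [0,0,0.05],"turn": [0,0,0],"jaw": 1},{"offset": [0,0,0.05],"turn": [0,0,0],"jaw": 1},{"offset": [0,0,0.05],"turn": [0,0,0],"jaw": 1}])

```text
t: 15.73
tool_pos: [566.2, -150.3, 128.4]
eef_rot: [3.142, -0.0, -0.109]
wrist_force: [-0.0, 0.0, 2.3]
width: -0.002
```

>>> jog_arm(rows=[{"offset": [0,0,0.05],"turn": [0,0,0],"jaw": 1},{"offset": [0,0,0.05],"turn": [0,0,0],"jaw": 1},{"offset": [0,0,0.05],"turn": [0,0,0],"jaw": 1}])

```text
t: 15.98
tool_pos: [566.2, -150.3, 127.9]
eef_rot: [3.142, -0.0, -0.109]
wrist_force: [-0.2, -0.3, 3.6]
width: 0.0
```

>>> jog_arm(rows=[{"offset": [0,0,0.03],"turn": [0,0,0],"jaw": 1},{"offset": [0,0,0.03],"turn": [0,0,0],"jaw": 1},{"offset": [0,0,0.03],"turn": [0,0,0],"jaw": 1}])

```text
t: 16.23
tool_pos: [566.2, -150.3, 127.6]
eef_rot: [3.142, -0.0, -0.109]
wrist_force: [-0.5, -0.7, 4.0]
width: -0.002
```

>>> jog_arm(rows=[{"offset": [0,0,0.04],"turn": [0,0,0],"jaw": 1},{"offset": [0,0,0.04],"turn": [0,0,0],"jaw": 1},{"offset": [0,0,0.04],"turn": [0,0,0],"jaw": 1}])

```text
t: 16.48
tool_pos: [566.2, -150.3, 127.2]
eef_rot: [3.142, -0.0, -0.109]
wrist_force: [0.3, 0.3, 3.8]
width: -0.003
```

>>> jog_arm(rows=[{"offset": [0,0,0.03],"turn": [0,0,0],"jaw": 1},{"offset": [0,0,0.03],"turn": [0,0,0],"jaw": 1},{"offset": [0,0,0.03],"turn": [0,0,0],"jaw": 1}])

```text
t: 16.73
tool_pos: [566.2, -150.3, 126.9]
eef_rot: [3.142, -0.0, -0.109]
wrist_force: [0.7, 0.3, 4.6]
width: 0.002
```

>>> jog_arm(rows=[{"offset": [0,0,0.03],"turn": [0,0,0],"jaw": 1},{"offset": [0,0,0.03],"turn": [0,0,0],"jaw": 1},{"offset": [0,0,0.03],"turn": [0,0,0],"jaw": 1}])

```text
t: 16.98
tool_pos: [566.2, -150.3, 126.6]
eef_rot: [3.142, -0.0, -0.109]
wrist_force: [1.2, -0.4, 4.0]
width: -0.002
```

>>> jog_arm(rows=[{"offset": [0,0,0.02],"turn": [0,0,0],"jaw": 1},{"offset": [0,0,0.02],"turn": [0,0,0],"jaw": 1},{"offset": [0,0,0.02],"turn": [0,0,0],"jaw": 1}])

```text
t: 17.23
tool_pos: [566.2, -150.3, 126.4]
eef_rot: [3.142, -0.0, -0.109]
wrist_force: [-0.1, -0.4, 5.5]
width: -0.003
```

>>> jog_arm(rows=[{"offset": [0,0,0.02],"turn": [0,0,0],"jaw": 1},{"offset": [0,0,0.02],"turn": [0,0,0],"jaw": 1},{"offset": [0,0,0.02],"turn": [0,0,0],"jaw": 1}])

```text
t: 17.48
tool_pos: [566.2, -150.3, 126.4]
eef_rot: [3.141, -0.0, -0.109]
wrist_force: [-1.9, 1.6, 6.6]
width: 0.001
```

>>> jog_arm(rows=[{"offset": [0,0,0.02],"turn": [0,0,0],"jaw": 1},{"offset": [0,0,0.02],"turn": [0,0,0],"jaw": 1},{"offset": [0,0,0.02],"turn": [0,0,0],"jaw": 1}])

```text
t: 17.73
tool_pos: [566.3, -150.3, 126.4]
eef_rot: [3.142, -0.001, -0.109]
wrist_force: [-1.9, 0.7, 6.4]
width: -0.005
```

z is frozen at 126.4 after about 3.4 mm of travel, with the force now rising, so the pin is home. I'll hold for about 2.2 s.

>>> jog_arm(rows=[{"offset": [0,0,0.01],"turn": [0,0,0],"jaw": 1},{"offset": [0,0,0.01],"turn": [0,0,0],"jaw": 1},{"offset": [0,0,0.01],"turn": [0,0,0],"jaw": 1},{"offset": [0,0,0.01],"turn": [0,0,0],"jaw": 1},{"offset": [0,0,0.01],"turn": [0,0,0],"jaw": 1}])

```text
t: 18.15
tool_pos: [566.3, -150.3, 126.4]
eef_rot: [3.141, -0.001, -0.109]
wrist_force: [-0.5, 1.1, 7.5]
width: 0.0
```

```bash
python3 st.py; python3 - <<'E'
from h import *; from bench import *
s=read_camera("side");c=read_camera("scene")
def cr(n,x,y): return cv2.resize(n["frame"][y:y+60,x:x+60],(400,400),interpolation=cv2.INTER_CUBIC)
cv2.imwrite("pics/z14.png",np.hstack([cr(c,220,215),cr(s,312,225)]))
E
```

```text
18.15 [ 566.26 -150.28  126.37] [ 3.1415e+00 -5.0000e-04 -1.0910e-01] 0.0 [-0.55  1.12  7.47] [ 0.029  0.195 -0.009] 1.3575115517714562 -0.0001346344697594759
```

View pics/z14.png

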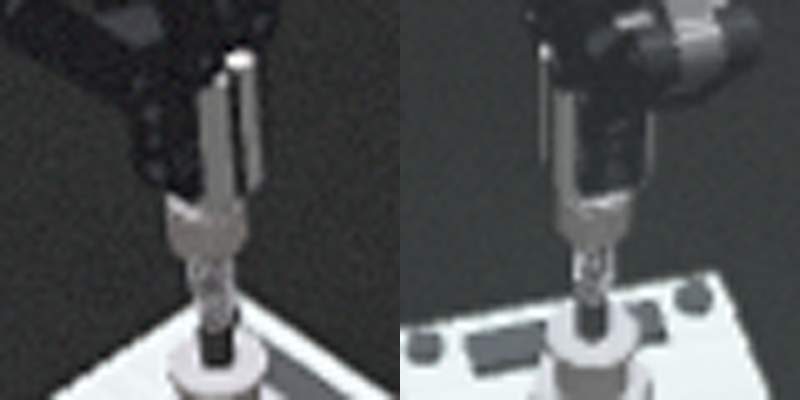

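>>> jog_arm(rows=[{"offset": [0,0,0],"turn": [0,0,0],"jaw": 1},{"offset": [0,0,0],"turn": [0,0,0],"jaw": 1},{"offset": [0,0,0],"turn": [0,0,0],"jaw": 1},{"offset": [0,0,0],"turn": [0,0,0],"jaw": 1},{"offset": [0,0,0],"turn": [0,0,0],"jaw": 1}])

```text
t: 18.67
tool_pos: [566.3, -150.3, 126.4]
eef_rot: [3.141, -0.001, -0.109]
wrist_force: [-2.4, 0.7, 6.6]
width: 0.001
```

>>> jog_arm(rows=[{"offset": [0,0,0],"turn": [0,0,0],"jaw": 1},{"offset": [0,0,0],"turn": [0,0,0],"jaw": 1},{"offset": [0,0,0],"turn": [0,0,0],"jaw": 1},{"offset": [0,0,0],"turn": [0,0,0],"jaw": 1},{"offset": [0,0,0],"turn": [0,0,0],"jaw": 1}])

```text
t: 19.08
tool_pos: [566.3, -150.3, 126.4]
eef_rot: [3.141, -0.001, -0.109]
wrist_force: [-1.4, 0.5, 6.0]
width: 0.003
```

>>> jog_arm(rows=[{"offset": [0,0,0],"turn": [0,0,0],"jaw": 1},{"offset": [0,0,0],"turn": [0,0,0],"jaw": 1},{"offset": [0,0,0],"turn": [0,0,0],"jaw": 1},{"offset": [0,0,0],"turn": [0,0,0],"jaw": 1},{"offset": [0,0,0],"turn": [0,0,0],"jaw": 1}])

```text
t: 19.5
tool_pos: [566.3, -150.3, 126.3]
eef_rot: [3.142, -0.001, -0.109]
wrist_force: [-0.8, 0.4, 7.3]
width: 0.003
```

>>> jog_arm(rows=[{"offset": [0,0,0],"turn": [0,0,0],"jaw": 1},{"offset": [0,0,0],"turn": [0,0,0],"jaw": 1},{"offset": [0,0,0],"turn": [0,0,0],"jaw": 1},{"offset": [0,0,0],"turn": [0,0,0],"jaw": 1},{"offset": [0,0,0],"turn": [0,0,0],"jaw": 1}])

```text
t: 19.92
tool_pos: [566.3, -150.3, 126.4]
eef_rot: [3.141, -0.001, -0.109]
wrist_force: [-1.8, 1.1, 6.6]
width: -0.002
```

The pin was held for over 2.2 s at 6 to 7.5 N. Now I'll lift off straight up.

>>> jog_arm(rows=[{"offset": [0,0,-0.3],"turn": [0,0,0],"jaw": 1},{"offset": [0,0,-1.0],"turn": [0,0,0],"jaw": 1},{"offset": [0,0,-3.0],"turn": [0,0,0],"jaw": 1},{"offset": [0,0,-6.0],"turn": [0,0,0],"jaw": 1},{"offset": [0,0,-7.0],"turn": [0,0,0],"jaw": 1}])

```text
t: 20.33
tool_pos: [566.9, -150.5, 199.6]
eef_rot: [3.141, -0.004, -0.109]
wrist_force: [0.2, -0.6, 1.4]
width: -0.002
```

>>> jog_arm(rows=[{"offset": [0,0,0],"turn": [0,0,0],"jaw": 1},{"offset": [0,0,0],"turn": [0,0,0],"jaw": 1},{"offset": [0,0,0],"turn": [0,0,0],"jaw": 1},{"offset": [0,0,0],"turn": [0,0,0],"jaw": 1}])

```text
t: 20.67
tool_pos: [565.4, -150.0, 193.6]
eef_rot: [-3.141, 0.003, -0.109]
wrist_force: [0.9, 0.0, -0.1]
width: 0.003
```

```bash
python3 st.py; python3 - <<'E'
from h import *; from bench import *
s=read_camera("side");c=read_camera("scene");cv2.imwrite("pics/scene15.png",c["frame"])
def cr(n,x,y): return cv2.resize(n["frame"][y:y+60,x:x+60],(400,400),interpolation=cv2.INTER_CUBIC)
cv2.imwrite("pics/z15.png",np.hstack([cr(c,220,215),cr(s,312,225)]))
E
```

```text
20.6667 [ 565.42 -150.01  193.58] [-3.1408  0.0035 -0.1092] 0.003 [ 0.92  0.01 -0.09] [-0.007  0.022  0.03 ] 1.3575381974463654 -3.184648107890098e-05
```

View pics/z15.png

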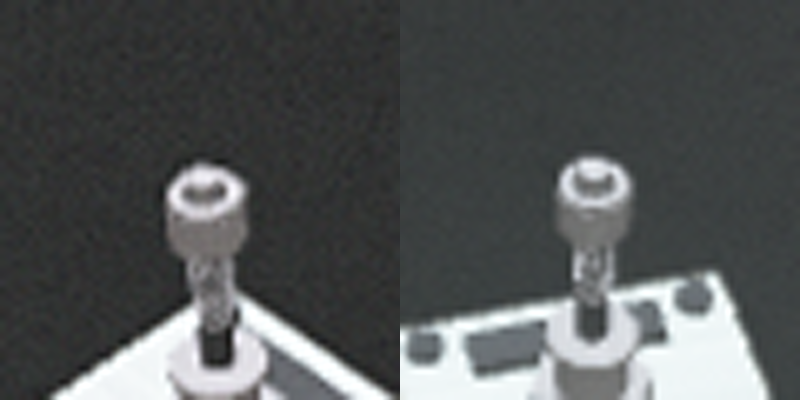

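View pics/scene15.png

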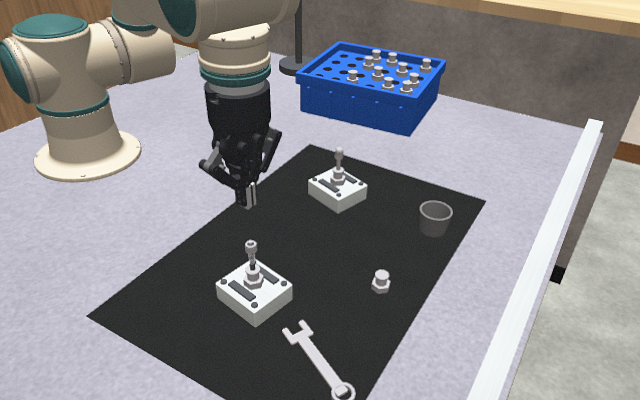

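The picture shows the pin proud again and the nut low at scene (251,244). The pot (436,215), fitting (381,280), spanner (320,360) and plug nest are all where they started. Handing in.

```bash
python3 -c "
from bench import *
print(job_done())"
```

```text
the job is handed in; nothing more can be done
None
```

I handed the job in at about 21 s: the lock nut is unscrewed to its stop, and the pin was pushed home, held and released. No verdict was reported.

**Nut:** I turned it clockwise by about 2.85 rad, with the arm following it down about 7.1 mm. It started at about 0.5 rad, so it should now be near 3.4. The grip slipped once near the end. I regrasped and turned a little further to check: torque rose to 0.47 N m, then the grip slipped with the height frozen, which is what the rigid stop should do. I never measured the force on the nut itself, so the crush limit rests on the fixed 60 N per finger grip.

**Pin:** I pressed it with the shut fingertips. Contact came at about 129.7 mm TCP height and the rigid stop at 126.4 mm, about 3.4 mm of travel. I held it there for more than 2.2 s at 6 to 7.5 N, then lifted off.

**Last checks:** The final pictures show the pin standing proud again, the nut still down, and the pot, loose fitting, spanner and plugged nest unmoved. The wrist force was back near zero.

**Disagreement:** After the first release, one wrist-camera estimate put the pin only about 4 mm proud of the nut, where 5 mm is expected at the stop. The scene and side cameras and the torque check both pointed to the stop.

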